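Hang the washed link plates to dry

ROBOT

A 6-joint arm with a two-finger parallel gripper is mounted at the origin on the work surface. World frame = base frame: x ahead of the robot, y to its left, z up, the work surface at z = 0. Lengths are in m, angles in rad, forces in N, time in s.
With the tool pointing down it reaches from about 0.425 to 0.95 m from the base axis. Payload 3.5 kg.
Tool frame: the origin (TCP) lies midway between the tips of the shut fingers; the grasp point (between the pads) lies 19 mm behind it; z points along the fingers, y is the line along which they close (so a half turn about z gives the same grasp; the last joint's range is limited). The gripper opens to 85 mm and grips with 20 to 120 N. Pads are 22 mm wide; open, the fingers measure 114 mm over their backs; the gripper's body (76 mm by 85 mm) begins 54 mm behind the grasp point. The pads swing forward as they close: fully open they stand 13 mm farther back than shut.
Start: joints at [1.123, 0.286, 1.577, -0, 1.279, -0.15], TCP at [0.198, 0.645, 0.231] pointing down, gripper open.
Joint ranges: [-2.77, 2.77], [-0.9, 2.22], [0.21, 2.48], [-1.53, 4.67], [0.24, 2.81], [-2.84, 2.84]. Speed limits (rad/s): [2.79, 2.79, 3.14, 3.14, 3.14, 3.14].

INTERFACE

Orientations are given as a unit quaternion [x, y, z, w].
In Python, from plant import get_state, read_camera, ctrl gives the robot as it stands.
- The arm moves only by the shell command python3 -m crank 'ROWS' [FORCE]. ROWS is JSON, a list of rows, each a list of 3 entries, a list of its own where there are three numbers: the shift along the tool's x, y, z in mm, then the turn about the tool's z in degrees, then the closure in counts, from 0 (fully open) to 255 (shut). In form: [[[tx, ty, tz], yaw, claw], ...]. A call has 1 to 10 rows; each row is the pose to reach, as a shift and turn from the pose commanded when the call began, along the tool's axes at that moment; what a row does not reach only later rows make up. A row lasts 1/10 s, in which the tool goes at most 50 mm and 8.59 degrees, less where a joint would pass 70% of its speed; a pose out of reach is approached as far as the arm can. A call with a gripper value outside its range is refused whole. The fingers move at their own pace and stop on an object; FORCE is the grip in N (left out, the last holds). Time passes only in rows, so rows that repeat a pose let the fingers close. It gives the time, the measured TCP pose, the force, the opening and the grip force at its end, in the units of the state.
- get_state(): the state, without advancing time (a new reading comes with each control period).
- read_camera(name): name is "scene" or "top"; returns a dict with "frame" (420x560x3 uint8, blue, green, red), "range_z" (420x560 float32, m along the optical axis (not along the pixel's ray), 0 where there is no reading), "vfov" (degrees; the focal length in pixels is half the picture's height over the tangent of half this angle, whatever the lens; pixels are square), "cx", "cy" (the principal point, pixels), "origin" and "orientation" of the camera in the world. Camera axes: x right, y down, z forward; pixel columns grow to the right and rows downward; lengths in m; the calibration is good to about 2 mm. A picture is of the moment at which its call begins.
- ctrl.sign_off(): hands the job in; it is judged then, once.
The state is a dict: "time": time; "qpos": joint angles; "dq": joint speeds; "joint_efforts": joint torques, N m; "eef_pos": TCP position; "tcp_rot": TCP orientation; "contact_force": force on the tool from outside, world axes, zero at the start; "wrist_torque": the same for the moment, N m; "opening": opening from 0.0 (shut) to 1.0 (fully open); "finger_force": force on a finger pad.
Only numpy, scipy, OpenCV 4.12 (cv2) and the standard library are available. Lean on these libraries where they do the work, as an engineer would, in place of code of your own. Each camera call takes 0.05 s, during which the arm holds its last target. There are 200 camera calls.

TASK

Slide the drip tray squarely into the yellow outline under the drying frame's pegs first. Then take every link plate out of the wash rack and hang it by its eye on a peg, one to a peg, turned so that its orange face shows outward, away from the frame. When all of them hang, push the fan's lever over to on; the tray must still be in its outline at the end, and leave the other things on the bench alone.

Things in the scene. Friction and masses are not known exactly. Their poses are not given: they have to be found in the camera images.
- board: open grey drying frame, fixed: a beam 350 mm long (y), 36 mm high, 20 mm thick on two end posts, top at 173 mm. Origin on the bench below the middle of the beam's front face; x points to its back, z up. Four plain steel pegs, 12 mm diameter, 78 mm long, stick out of the front (to -x) 155 mm above the bench at y = -126, -42, 42, 126 mm, rising 6 degrees to their tips. A yellow outline on the bench below marks the tray's place
- peg0 (a point): centre line of the peg at y = -126 mm of the frame, 40 mm in front of the beam's face (159 mm above the bench), axes as the frame's; its tip lies 38 mm farther to -x and 4 mm higher
- peg1 (a point): centre line of the peg at y = -42 mm of the frame, 40 mm in front of the beam's face (159 mm above the bench), axes as the frame's; its tip lies 38 mm farther to -x and 4 mm higher
- peg2 (a point): centre line of the peg at y = 42 mm of the frame, 40 mm in front of the beam's face (159 mm above the bench), axes as the frame's; its tip lies 38 mm farther to -x and 4 mm higher
- peg3 (a point): centre line of the peg at y = 126 mm of the frame, 40 mm in front of the beam's face (159 mm above the bench), axes as the frame's; its tip lies 38 mm farther to -x and 4 mm higher
- tray_spot (a point): centre of the yellow outline on the bench (158 mm front to back, 316 mm along the row), 80 mm in front of the beam's face, midway along the row; the tray's centre belongs here, its axes along the frame's
- tray_handle (a point): middle of the red handle's bar on the tray: 90 mm long (y), 10 mm thick (x), 10 mm high, 55 mm above the bench and 78 mm in front (-x) of the tray's centre, open below; the tray follows when it is gripped and slid
- rack: blue plastic wash rack, fixed, 270 mm long (x), 84 mm wide (y): an 8 mm base with four slots across it at x = -97.5, -32.5, 32.5 and 97.5 mm, each 10.4 mm wide (across x) between walls that reach 44 mm above the bench. Origin at the centre of its underside.
- plate_a: link plate (may be absent), flat, 64 mm wide (y), 8 mm thick (x), 130 mm tall (z), 0.18 to 0.35 kg; broad face -x painted orange, +x bare aluminium. Starts upright in a rack slot, its thickness along the rack's length, orange either way. Origin at the middle of its lower edge. The eye: a round hole, 26 mm diameter, right through, centred 85 mm above the lower edge, 45 mm below the top
- eye_a (a point): centre of the eye of plate_a, midway through its thickness
- plate_b: link plate (may be absent), flat, 64 mm wide (y), 8 mm thick (x), 130 mm tall (z), 0.18 to 0.35 kg; broad face -x painted orange, +x bare aluminium. Starts upright in a rack slot, its thickness along the rack's length, orange either way. Origin at the middle of its lower edge. The eye: a round hole, 26 mm diameter, right through, centred 85 mm above the lower edge, 45 mm below the top
- eye_b (a point): centre of the eye of plate_b, midway through its thickness
- plate_c: link plate (may be absent), flat, 64 mm wide (y), 8 mm thick (x), 130 mm tall (z), 0.18 to 0.35 kg; broad face -x painted orange, +x bare aluminium. Starts upright in a rack slot, its thickness along the rack's length, orange either way. Origin at the middle of its lower edge. The eye: a round hole, 26 mm diameter, right through, centred 85 mm above the lower edge, 45 mm below the top
- eye_c (a point): centre of the eye of plate_c, midway through its thickness
- plate_d: link plate (may be absent), flat, 64 mm wide (y), 8 mm thick (x), 130 mm tall (z), 0.18 to 0.35 kg; broad face -x painted orange, +x bare aluminium. Starts upright in a rack slot, its thickness along the rack's length, orange either way. Origin at the middle of its lower edge. The eye: a round hole, 26 mm diameter, right through, centred 85 mm above the lower edge, 45 mm below the top
- eye_d (a point): centre of the eye of plate_d, midway through its thickness
- tray: loose shallow steel drip tray, 140 mm deep (x), 300 mm long (y), rim 22 mm high, about 0.5 kg; slides freely on the bench. Origin at the centre of its underside, z up. A red bar handle stands on its front (-x) rim.
- switch_base: small yellow switch block of the drying fan, fixed; origin at the centre of its underside; the black lever on it swings in its x-z plane
- switch (a joint): angle of the fan's lever, rad: about 0 (off) leaning to the block's -x, 1.0 (on) leaning to its +x; it stays where it is left, pushed with a few newtons
- switch_tip (a point): centre of the black ball (26 mm diameter) at the lever's tip, 80 mm from its pivot, which lies 22 mm above the bench over the origin of switch_base
- spray: bystander, to be left alone: red and metal spray can, 60 mm diameter, 190 mm tall; origin on its underside
- oil: bystander, to be left alone: black oil bottle, 72 mm diameter, 170 mm tall; origin on its underside
- bearing: bystander, to be left alone: steel bearing ring, 72 mm diameter, 22 mm high; origin on its underside
Not all that is in view belongs to the job. What is shaped like the plate_c but pink is not meant. Of the things that look like the switch_base, the smaller one is meant.

How it is judged:
By the outcome, as a careful person would: the job done as asked, in the order asked, and still so for the second after the job is handed in, with the robot touching nothing.
Of plate_a, plate_b, plate_c, plate_d only 3 to 4 are there at a start; the rules pass over those that are not, and their reading is None.
At some moment in a run one of tray may be knocked a few centimetres aside while the robot is not near it.
It also fails if it takes over 210 s, if anything falls off the work surface, if the arm or the gripper's body presses on something with over 40 N, if the wrist force passes 120 N, or if a joint passes its speed limit or range.

## Working session

There is one attempt and no reset: what is moved stays moved. The work goes in short steps, Python scripts to look and compute and a shell command to move; the robot and the scene stay as the last step left them, time stands still between calls to the robot, and variables do not carry over. Pictures are saved under pics/ and viewed, at most 14 in all, crops included, and the job is handed in when it is done.

```bash
ls; mkdir -p pics; cat > h.py <<'E'
import numpy as np, cv2
from scipy.spatial.transform import Rotation as R
from plant import get_state, read_camera, ctrl
def cam(n):
    c=read_camera(n); c['f']=c['frame'].shape[0]/2/np.tan(np.radians(c['vfov'])/2)
    c['R']=R.from_quat(c['orientation']).as_matrix(); c['o']=np.array(c['origin']); return c
def ray(c,u,v): return c['R']@np.array([(u-c['cx'])/c['f'],(v-c['cy'])/c['f'],1.])
def onz(c,u,v,z):
    d=ray(c,u,v); return c['o']+d*(z-c['o'][2])/d[2]
def proj(c,p):
    q=c['R'].T@(np.array(p)-c['o']); return c['cx']+c['f']*q[0]/q[2], c['cy']+c['f']*q[1]/q[2]
def cloud(c):
    v,u=np.mgrid[0:c['frame'].shape[0],0:c['frame'].shape[1]]; z=c['range_z']
    P=np.stack([(u-c['cx'])/c['f']*z,(v-c['cy'])/c['f']*z,z],-1)
    W=P@c['R'].T+c['o']; W[z==0]=np.nan; return W
E
python3 - <<'E'
from h import *
for n in('scene','top'):
    c=cam(n); cv2.imwrite(f'pics/{n}0.png',c['frame']); print(n,c['o'],c['R'].round(3).tolist(),c['f'],c['cx'],c['cy'], {k:v for k,v in c.items() if k not in('frame','range_z','R','o')})
s=get_state(); print(s, R.from_quat(s['tcp_rot']).as_matrix().round(3))
E
```

```text
pics
scene [0.98964527 0.67950895 0.92913763] [[-0.822, 0.375, -0.429], [0.569, 0.566, -0.597], [0.019, -0.735, -0.678]] 414.1592680057714 283.97407988944155 208.74419015493814 {'vfov': 53.774694069054235, 'cx': 283.97407988944155, 'cy': 208.74419015493814, 'origin': array([0.98964527, 0.67950895, 0.92913763]), 'orientation': array([ 0.26959063,  0.87546467, -0.38013145, -0.12799447]), 'f': np.float64(414.1592680057714)}
top [ 0.30771635 -0.04147582  1.29131996] [[0.006, -0.991, 0.131], [-1.0, -0.008, -0.015], [0.016, -0.131, -0.991]] 379.75385544595116 276.66292161670617 211.00577611590833 {'vfov': 57.88429049809731, 'cx': 276.66292161670617, 'cy': 211.00577611590833, 'origin': array([ 0.30771635, -0.04147582,  1.29131996]), 'orientation': array([ 0.70787238, -0.70324101,  0.05193911, -0.04087903]), 'f': np.float64(379.75385544595116)}
{'time': 0.1, 'qpos': array([ 1.12300651e+00,  2.87122291e-01,  1.57802672e+00, -2.96833236e-05,
        1.27859092e+00, -1.49992952e-01]), 'dq': array([ 0.00025748, -0.00032468, -0.00348412, -0.00193933, -0.00032288,
        0.00090869]), 'joint_efforts': array([ 6.69983474e-04, -4.07296550e+01, -2.93698347e+01, -1.23488476e-04,
        3.38886741e-03, -3.53651934e-06]), 'eef_pos': array([0.19777034, 0.64475956, 0.23005745]), 'tcp_rot': array([ 1.48344513e-01,  9.88935161e-01, -1.03021850e-03, -3.02565857e-04]), 'contact_force': array([ 0.56212917,  0.53795611, -0.11759178]), 'wrist_torque': array([-0.01445033,  0.02506485,  0.02037509]), 'finger_force': 0.0, 'opening': 1.0017711455333302} [[-0.956  0.293 -0.001]
 [ 0.293  0.956 -0.002]
 [ 0.    -0.002 -1.   ]]
```

View pics/scene0.png

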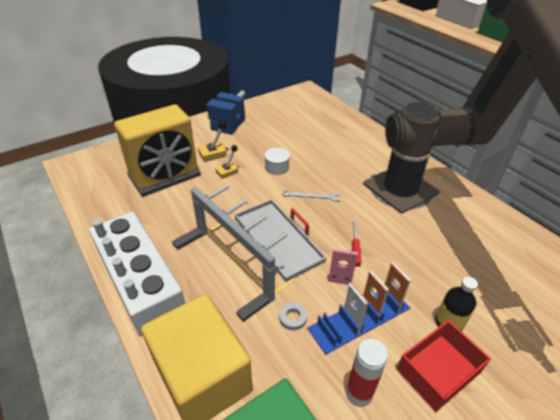

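View pics/top0.png

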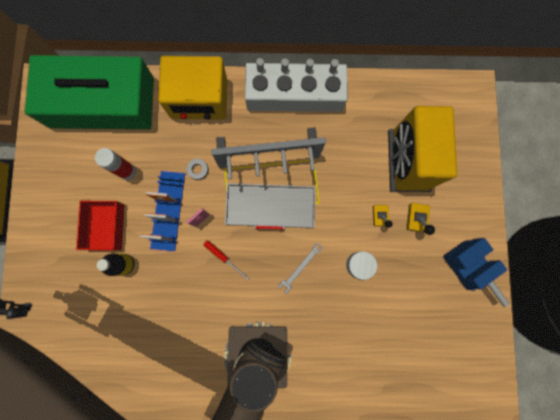

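The views show a frame at top-image (270,150) with its pegs towards the robot. The tray is at (270,205) with its handle on the robot side. The rack is at (168,210) with 3 plates: the scene view shows two orange +x faces and one bare. The smaller switch is at (382,215), and the pink decoy at (198,217) lies outside the rack.

```bash
python3 - <<'E'
from h import *
out=[]
for n in('scene','top'):
    c=cam(n); W=cloud(c); f=c['frame'].astype(int); hsv=cv2.cvtColor(c['frame'],cv2.COLOR_BGR2HSV)
    x,y,z=W[...,0],W[...,1],W[...,2]
    def rep(name,m):
        P=W[m]; 
        if len(P)<5: print(n,name,len(P)); return
        (r:=cv2.minAreaRect((P[:,:2]*1000).astype(np.float32)))
        print(n,name,len(P),'med',np.median(P,0).round(4),'rect',np.round(r[0],1),np.round(r[1],1),round(r[2],1),'z',np.percentile(P[:,2],[2,98]).round(3))
    H,S,V=hsv[...,0],hsv[...,1],hsv[...,2]
    table=(z>-.02)&(z<.3)&(x>.3)&(x<.9)
    print(n,'bench z',np.nanmedian(z[(x>.3)&(x<.6)&(abs(z)<.03)]))
    rep('beamtop',(z>.167)&(z<.18)&(x>.45)&(x<.8)&(abs(y)<.25)&(S<60))
    rep('blue',table&(H>100)&(H<130)&(S>120)&(y>0))
    rep('bluetop',table&(H>100)&(H<130)&(S>120)&(y>0)&(z>.038))
    rk=table&(y>.12)&(y<.4)&(z>.06)&(z<.16)&(x<.75)
    k,l,st,ce=cv2.connectedComponentsWithStats(rk.astype(np.uint8))
    for i in range(1,k):
        if st[i,4]>25: m=l==i; rep('hi%s hsv %s'%(ce[i].round(),np.median(hsv[m],0)),m)
    rep('handle',table&((H<6)|(H>174))&(S>150)&(abs(y)<.15)&(z>.03))
    rep('yellow',table&(H>20)&(H<32)&(S>150)&(abs(z)<.01)&(abs(y)<.25)&(x<.75))
    rep('switchy',table&(H>20)&(H<32)&(S>150)&(y<-.2)&(y>-.6)&(x<.55)&(z<.06))
    rep('tray',(z>.0)&(z<.03)&(S<50)&(abs(y)<.2)&(x>.35)&(x<.7))
    rep('trayrim',(z>.016)&(z<.03)&(S<50)&(abs(y)<.2)&(x>.35)&(x<.7))
    g=(c['frame'][100:300,130:460] if n=='top' else c['frame'][130:380,170:470])
    cv2.imwrite(f'pics/{n}1.png',cv2.resize(g,None,fx=2.3,fy=2.3,interpolation=cv2.INTER_CUBIC))
E
```

```text
scene bench z 0.001485844369238154
scene beamtop 874 med [ 0.6536 -0.0017  0.1729] rect [618.7 -33.7] [ 98.5 348.5] 6.7 z [0.167 0.176]
scene blue 1966 med [0.5275 0.3261 0.0109] rect [479.6 313.6] [ 79.8 264.6] 85.1 z [0.005 0.046]
scene bluetop 369 med [0.5225 0.3211 0.0432] rect [480.5 315.1] [ 69.9 214.9] 84.6 z [0.038 0.047]
scene hi[343. 260.] hsv [173.  96. 122.] 472 med [0.4477 0.1961 0.1033] rect [447.  195.4] [13.4 64.7] 43.7 z [0.062 0.132]
scene hi[268. 274.] hsv [100.   8.  76.] 299 med [0.6454 0.1414 0.1132] rect [643.2 135.6] [16.4 31.7] 44.1 z [0.064 0.159]
scene hi[397. 281.] hsv [ 11. 150. 101.] 531 med [0.3848 0.3263 0.1075] rect [381.8 324.1] [66.9 12.8] 83.7 z [0.062 0.14 ]
scene hi[375. 289.] hsv [ 11.  143.5 102. ] 522 med [0.4487 0.3154 0.1079] rect [446.5 312.9] [66.  11.4] 85.1 z [0.062 0.14 ]
scene hi[355. 302.] hsv [ 60.   8. 105.] 523 med [0.5136 0.3165 0.1087] rect [510.8 313.5] [66.4 11.5] 84.6 z [0.062 0.14 ]
scene handle 71 med [ 0.4214 -0.0234  0.0593] rect [420.5 -29.9] [84.7  7.8] 87.5 z [0.031 0.064]
scene yellow 0
scene switchy 357 med [ 0.4732 -
[... 1009 characters left out ...]
med [0.4418 0.3052 0.1347] rect [443.8 312.4] [66.1  8.6] 84.9 z [0.062 0.142]
top hi[154. 237.] hsv [ 18.5  38.  162. ] 92 med [0.3781 0.3142 0.1365] rect [379.4 321.9] [64.1  8.4] 84.8 z [0.067 0.142]
top handle 73 med [ 0.4174 -0.0324  0.0603] rect [393.1  37.7] [ 32.7 234.1] 17.1 z [0.055 0.066]
top yellow 310 med [ 0.6268 -0.1016  0.0008] rect [606.7 -50.5] [345.3 147.6] 79.2 z [-0.004  0.006]
top switchy 707 med [ 0.4741 -0.5125  0.03  ] rect [ 481.  -390.3] [381.5 138.9] 89.5 z [-0.     0.055]
top tray 3511 med [ 0.4992 -0.0319  0.005 ] rect [527.2  -0. ] [419.6 313.3] 84.6 z [0.    0.024]
top trayrim 345 med [0.5613 0.0484 0.0221] rect [556.2   6.7] [396.7 264.4] 86.2 z [0.017 0.028]
```

View pics/top1.png

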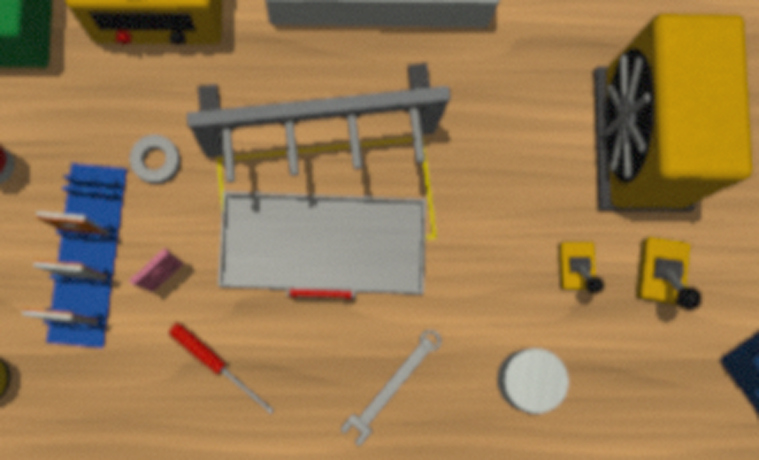

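View pics/scene1.png

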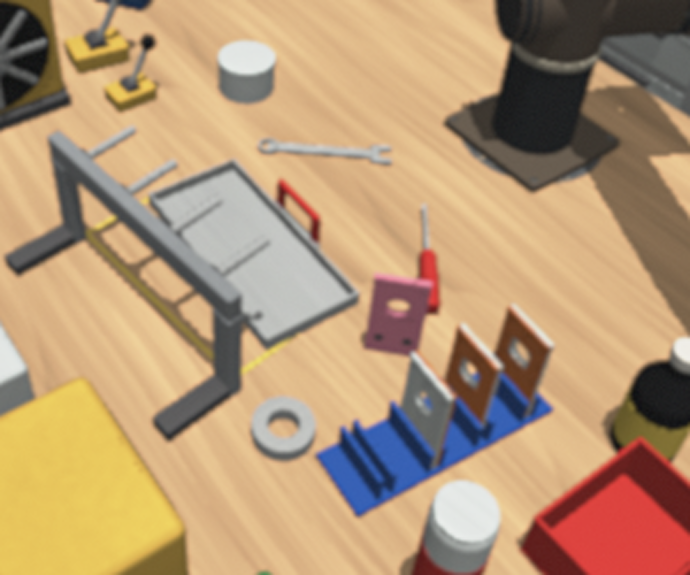

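```bash
cat > tray.py <<'E'
from h import *
def comp(m,seed=None):
    k,l,st,ce=cv2.connectedComponentsWithStats(m.astype(np.uint8)); i=1+np.argmax(st[1:,4]); return l==i
def fits(n):
    c=cam(n); W=cloud(c); x,y,z=np.moveaxis(W,-1,0); hsv=cv2.cvtColor(c['frame'],cv2.COLOR_BGR2HSV); H,S,V=np.moveaxis(hsv,-1,0)
    # beam: plane-top points
    m=comp((z>.168)&(z<.178)&(x>.6)&(x<.7)&(abs(y)<.25)&(S<70)&(abs(x-.65+.117*(y+.03))<.03)); P=W[m][:,:2]*1000
    r=cv2.minAreaRect(P.astype(np.float32)); print(n,'beam',np.round(r[0],1),np.round(r[1],1),round(r[2],2),'med',np.median(P,0))
    m=comp((z>-.001)&(z<.03)&(S<60)&(V>60)&(x>.38)&(x<.64)&(abs(y+.03)<.2)); P=W[m][:,:2]*1000
    h=cv2.morphologyEx(m.astype(np.uint8),cv2.MORPH_OPEN,np.ones((3,3)))>0; P=W[h][:,:2]*1000
    r=cv2.minAreaRect(P.astype(np.float32)); print(n,'tray',np.round(r[0],1),np.round(r[1],1),round(r[2],2))
    m=((H<6)|(H>174))&(S>130)&(x>.38)&(x<.6)&(abs(y+.03)<.09)&(z>.048)
    P=W[m][:,:2]*1000
    if len(P)>5:
        r=cv2.minAreaRect(P.astype(np.float32)); print(n,'handle',np.round(r[0],1),np.round(r[1],1),round(r[2],2))
    return c,W,hsv
if __name__=='__main__':
    for n in('scene','top'):
        c,W,hsv=fits(n); x,y,z=np.moveaxis(W,-1,0); H,S,V=np.moveaxis(hsv,-1,0)
        m=(H>20)&(H<32)&(S>120)&(abs(z)<.012)&(abs(y)<.23)&(x<.68)&(x>.4); P=W[m][:,:2]*1000
        if len(P)>10: r=cv2.minAreaRect(P.astype(np.float32)); print(n,'outline',len(P),np.round(r[0],1),np.round(r[1],1),round(r[2],2))
        m=(H>20)&(H<32)&(S>120)&(z>.008)&(z<.035)&(y<-.27)&(y>-.6)&(x<.53)&(x>.36)
        k,l,st,ce=cv2.connectedComponentsWithStats(m.astype(np.uint8))
        for i in range(1,k):
            if st[i,4]>20: P=W[l==i]*1000; r=cv2.minAreaRect(P[:,:2].astype(np.float32)); print(n,'sw',np.round(r[0],1),np.round(r[1],1),round(r[2],1),np.median(P[:,2]))
        m=(V<45)&(z>.05)&(z<.14)&(y<-.27)&(y>-.6)&(x<.53)&(x>.3)
        k,l,st,ce=cv2.connectedComponentsWithStats(m.astype(np.uint8))
        for i in range(1,k):
            if st[i,4]>8: print(n,'ball',st[i,4],ce[i],np.median(W[l==i],0).round(4))
E
python3 tray.py
```

```text
scene beam [655.1 -28. ] [ 24.5 347. ] 6.61 med [655.00721074  -4.41235731]
scene tray [488.1 -40.2] [312.1 159.5] 88.3
scene handle [421.  -28.4] [10.3 80.8] 0.0
scene outline 248 [600.9 -36.8] [103.4 318.6] 3.74
scene sw [ 460.8 -533.7] [72.1 89. ] 77.3 29.719163936372418
scene sw [ 468.6 -406. ] [49.4 66.5] 83.3 23.585541823011535
scene ball 47 [222.10638298 124.70212766] [ 0.4134 -0.5216  0.1272]
scene ball 10 [234.  148.4] [ 0.4323 -0.4049  0.0972]
top beam [652.1 -32.4] [ 25.1 347.7] 6.77 med [653.53592366 -34.16512155]
top tray [495.2 -37.7] [298.5 140.2] 88.09
top handle [417.3 -35.8] [84.8  9.3] 87.81
top outline 327 [570.1 -41.8] [159.6 321.9] 4.98
top sw [ 456.8 -538.7] [66.1 92.8] 83.1 31.700269630805302
top sw [ 464.6 -412.6] [68.7 50.8] 0.5 25.03131715971729
top ball 25 [387.68 223.52] [ 0.4288 -0.4101  0.1036]
top ball 57 [428.84210526 229.29824561] [ 0.4082 -0.527   0.1352]
```

```bash
cat > go.py <<'E'
import sys
from h import *
# args: x,y,z,psi (mm, deg; psi=world angle of tool y) -> shifts in the tool frame now
s=get_state(); p=np.array(s['eef_pos'])*1000; M=R.from_quat(s['tcp_rot']).as_matrix()
psi=np.degrees(np.arctan2(M[1,1],M[0,1]))
print('t',round(s['time'],2),'tcp',p.round(1),'psi',round(psi,2),'q6',round(s['qpos'][5],2),'F',np.round(s['contact_force'],1),'open',round(s['opening'],3))
for a in sys.argv[1:]:
    v=[float(k) for k in a.split(',')]; d=M.T@(np.array(v[:3])-p); print(a,'->',d.round(1),'yaw',round(-((v[3]-psi)),1))
E
python3 go.py 440,300,230,40 430,-33,200,-1.9 425,-33,130,-1.9 421,-33,36,-1.9
```

```text
t 0.3 tcp [197.9 645.1 230.8] psi 72.94 q6 -0.15 F [ 0.3  0.8 -0.1] open 0.998
440,300,230,40 -> [-332.7 -258.9    1. ] yaw 32.9
430,-33,200,-1.9 -> [-420.8 -580.1   31.3] yaw 74.8
425,-33,130,-1.9 -> [-416.1 -581.5  101.3] yaw 74.8
421,-33,36,-1.9 -> [-412.2 -582.6  195.3] yaw 74.8
```

```bash
python3 -m crank '[[[-333,-259,0],33,0],[[-333,-259,0],33,0],[[-333,-259,0],33,0],[[-333,-259,0],33,0],[[-333,-259,0],33,0],[[-333,-259,0],33,0],[[-333,-259,0],33,0],[[-333,-259,0],33,0],[[-333,-259,0],33,0]]' && python3 go.py 430,-33,200,-1.9
```

```text
time: 1.2
eef_pos: [0.4422, 0.2969, 0.2316]
tcp_rot: [0.425, 0.905, -0.0, 0.001]
contact_force: [-0.6, 0.8, -0.3]
opening: 0.997
finger_force: 0.0
t 1.2 tcp [442.2 296.9 231.6] psi 39.74 q6 -0.29 F [-0.6  0.8 -0.3] open 0.997
430,-33,200,-1.9 -> [-245.8 -220.3   31.8] yaw 41.6
```

```bash
python3 -m crank '[[[-246,-220,0],41.6,0],[[-246,-220,0],41.6,0],[[-246,-220,0],41.6,0],[[-246,-220,0],41.6,0],[[-246,-220,0],41.6,0],[[-246,-220,30],41.6,0],[[-246,-220,80],41.6,0],[[-246,-220,100],41.6,0],[[-246,-220,100],41.6,0]]' && python3 go.py 425,-33,60,-1.9 421,-33,37,-1.9; python3 - <<'E'
from h import *
for n in('scene','top'):
    c=cam(n); u,v=map(int,proj(c,np.array(get_state()['eef_pos']))); g=c['frame'][max(0,v-100):v+100,max(0,u-130):u+130]
    cv2.imwrite(f'pics/{n}2.png',cv2.resize(g,None,fx=1.5,fy=1.5)); print(u,v)
a=cv2.imread('pics/scene2.png');b=cv2.imread('pics/top2.png');cv2.imwrite('pics/2.png',np.hstack([a[:300,:390],b[:300,:390]]))
E
```

```text
time: 2.1
eef_pos: [0.4254, -0.0299, 0.1262]
tcp_rot: [0.718, 0.696, -0.003, -0.005]
contact_force: [-0.8, 0.9, -0.6]
opening: 0.999
finger_force: 0.0
t 2.1 tcp [425.4 -29.9 126.2] psi -1.84 q6 -0.28 F [-0.8  0.9 -0.6] open 0.999
425,-33,60,-1.9 -> [-3.3  0.5 66.2] yaw 0.1
421,-33,37,-1.9 -> [-3.5 -3.3 89.3] yaw 0.1
298 200
266 221
```

View pics/2.png

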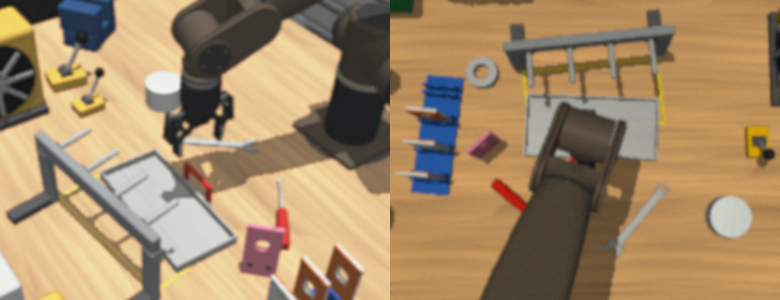

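The gripper sits above the handle in both views, with its fingers around (200,135) in the left half and the handle at (198,180). Descending now.

```bash
python3 -m crank '[[[-3,-2,45],0,0],[[-3,-3,87],0,0],[[-3,-3,87],0,0],[[-3,-3,87],0,100],[[-3,-3,87],0,255],[[-3,-3,87],0,255],[[-3,-3,87],0,255],[[-3,-3,87],0,255]]' 40 && python3 go.py 421,-33,37,-1.9; python3 tray.py | grep -v sw
```

```text
time: 3.0
eef_pos: [0.4244, -0.0325, 0.045]
tcp_rot: [0.717, 0.697, -0.002, -0.003]
contact_force: [-9.7, 0.1, 6.4]
opening: 0.143
finger_force: 4.4
t 3.0 tcp [424.4 -32.5  45. ] psi -1.6 q6 -0.29 F [-9.7  0.1  6.4] open 0.143
421,-33,37,-1.9 -> [-0.6 -3.3  8. ] yaw 0.3
scene beam [655.1 -28.3] [ 25.6 346.5] 6.63 med [655.18414428  -3.26357249]
scene tray [492.1 -36.5] [304.8 162. ] 88.24
scene handle [426.  -16.5] [22.8 56.4] 16.28
scene outline 239 [601.8 -36.2] [100.6 317.8] 4.42
scene ball 39 [222.23076923 125.12820513] [ 0.4148 -0.5199  0.1257]
scene ball 9 [233.77777778 148.33333333] [ 0.4341 -0.4051  0.0977]
top beam [652.5 -32.3] [ 24.8 349.2] 6.64 med [653.38458632 -31.14973656]
top tray [501.5 -37.5] [298.4 140.4] 88.05
top outline 326 [567.4 -42.6] [162.1 320.3] 6.51
top ball 24 [387.79166667 223.58333333] [ 0.4275 -0.4106  0.1044]
top ball 54 [428.98148148 229.2962963 ] [ 0.4081 -0.5271  0.1333]
```

```bash
python3 go.py 486,-49.5,44,7.0
```

```text
t 3.1 tcp [424.6 -32.5  45. ] psi -1.63 q6 -0.29 F [-7.5  0.6  7.1] open 0.105
486,-49.5,44,7.0 -> [-15.3  61.8   0.6] yaw -8.6
```

```bash
python3 -m crank '[[[-2,8,0],-1,255],[[-4,17,0],-2.3,255],[[-6,26,0],-3.6,255],[[-8,35,0],-4.9,255],[[-11,44,0],-6.2,255],[[-13,53,0],-7.5,255],[[-15,62,0],-8.6,255],[[-15,62,0],-8.6,255],[[-15,62,0],-8.6,255],[[-15,62,0],-8.6,255]]' 40 && python3 go.py 486,-49.5,44,7.0; python3 tray.py | egrep 'top (tray|beam)|scene (tray|beam)'
```

```text
time: 4.1
eef_pos: [0.488, -0.0498, 0.045]
tcp_rot: [0.663, 0.749, -0.0, 0.0]
contact_force: [-3.1, -1.6, 5.2]
opening: 0.104
finger_force: 40.4
t 4.1 tcp [488.  -49.8  45. ] psi 6.96 q6 -0.43 F [-3.1 -1.6  5.2] open 0.104
486,-49.5,44,7.0 -> [ 0.6 -1.9  1. ] yaw -0.0
scene beam [655.3 -28.7] [ 25.2 347.9] 6.51 med [654.99918813  -5.05103225]
scene tray [521.7  58.9] [171.3 106.8] 65.05
top beam [652.5 -32.5] [ 24.9 348.1] 6.58 med [653.68267778 -28.22997379]
top tray [571.  -98.3] [135.  190.7] 4.25
```

```bash
python3 -m crank '[[[0,0,0],0,0],[[0,0,0],0,0],[[0,0,0],0,0],[[0,0,-45],0,0],[[0,0,-95],0,0],[[0,0,-145],0,0],[[0,0,-155],0,0]]' 40 && python3 go.py 440,150,200,-5 || true; python3 -m crank '[[[-50,0,-155],0,0],[[-100,0,-155],0,0]]' >/dev/null; python3 go.py 440,230,240,-5
```

```text
time: 4.9
eef_pos: [0.4918, -0.0505, 0.2067]
tcp_rot: [0.663, 0.749, 0.003, 0.006]
contact_force: [0.7, -0.5, 1.7]
opening: 1.002
finger_force: 0.0
t 4.9 tcp [491.8 -50.5 206.7] psi 6.95 q6 -0.43 F [ 0.7 -0.5  1.7] open 1.002
440,150,200,-5 -> [205.3 -27.3   5.3] yaw 11.9
t 5.1 tcp [493.4 -94.4 287.1] psi 7.1 q6 -0.52 F [ 1.6 -1.2  0.4] open 1.0
440,230,240,-5 -> [328.5 -12.8  47.4] yaw 12.1
```

```bash
python3 -m crank '[[[50,0,0],0,140],[[100,0,0],2,140],[[150,0,0],4,140],[[200,0,0],6,140],[[250,0,10],8,140],[[300,0,20],10,140],[[350,0,30],12,140],[[392,53,40],12,140],[[408,53,45],12,140],[[408,53,45],12,140]]' && python3 go.py 510.5,312,200,-4.9; python3 tray.py | egrep 'top (tray|beam|handle)|scene (tray|beam|handle)'
```

```text
time: 6.1
eef_pos: [0.4967, 0.3187, 0.238]
tcp_rot: [0.737, 0.676, -0.001, -0.001]
contact_force: [0.3, -0.7, 0.7]
opening: 0.449
finger_force: 0.0
t 6.1 tcp [496.7 318.7 238. ] psi -4.88 q6 0.48 F [ 0.3 -0.7  0.7] open 0.449
510.5,312,200,-4.9 -> [-5.5 14.4 37.9] yaw 0.0
scene beam [655.2 -28. ] [ 24.9 347.6] 6.68 med [655.30294442  -6.5037847 ]
scene tray [542.   44.7] [149.  125.3] 7.39
scene handle [490.8 -47.8] [11.2 82.1] 9.33
top beam [652.4 -32.4] [ 25.4 348. ] 6.68 med [653.43731036 -34.17101311]
top tray [564.4 -43.7] [140.2 296.6] 6.85
top handle [487.2 -53. ] [ 9.6 83.5] 7.65
```

Tray is in place to about 1.5 mm and 0.2°. Now the first plate, which needs no flip.

```bash
python3 -m crank '[[[-5,14,40],0,140],[[-5,14,85],0,140],[[-5,14,131],0,140],[[-5,14,131],0,140],[[-5,14,131],0,140],[[-5,14,131],0,255],[[-5,14,131],0,255],[[-5,14,131],0,255],[[-5,14,131],0,255]]' 60 && python3 go.py 510.5,312,200,-4.9
python3 - <<'E'
from h import *
a=[]
for n in('scene','top'):
    c=cam(n); u,v=map(int,proj(c,np.array(get_state()['eef_pos']))); g=c['frame'][v-70:v+70,u-90:u+90]; a.append(cv2.resize(g,None,fx=2.2,fy=2.2))
cv2.imwrite('pics/3.png',np.hstack(a))
E
```

```text
time: 7.1
eef_pos: [0.5116, 0.3105, 0.1141]
tcp_rot: [0.738, 0.675, 0.002, 0.0]
contact_force: [-2.2, -0.0, 5.9]
opening: 0.078
finger_force: 59.2
t 7.1 tcp [511.6 310.5 114.1] psi -5.08 q6 0.46 F [-2.2 -0.   5.9] open 0.078
510.5,312,200,-4.9 -> [  1.6  -1.  -85.9] yaw -0.2
```

View pics/3.png

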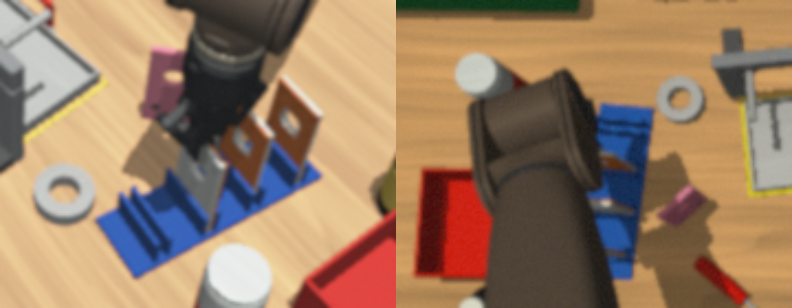

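```bash
python3 -m crank '[[[0,0,0],0,140],[[0,0,0],0,140],[[0,0,0],0,140]]' 60; python3 -m crank '[[[0,0,4],0,140],[[0,0,4],0,140],[[0,0,4],0,140]]'
```

```text
time: 7.5
eef_pos: [0.5108, 0.3098, 0.1107]
tcp_rot: [0.738, 0.675, 0.0, 0.0]
contact_force: [-0.0, -0.3, -1.0]
opening: 0.449
finger_force: 0.0
time: 7.8
eef_pos: [0.5102, 0.3095, 0.1056]
tcp_rot: [0.738, 0.675, -0.0, -0.0]
contact_force: [0.0, 0.3, -0.1]
opening: 0.445
finger_force: 0.0
```

```bash
python3 -m crank '[[[2.5,0,0],0,140],[[2.5,0,0],0,255],[[2.5,0,0],0,255],[[2.5,0,0],0,255],[[2.5,0,0],0,255],[[2.5,0,0],0,255]]' 60; python3 -m crank '[[[0,0,-40],0,255],[[0,0,-85],0,255],[[0,0,-115],0,255],[[0,0,-115],0,255],[[0,0,-115],0,255]]'; python3 go.py 450,152,220,6.7
```

```text
time: 8.4
eef_pos: [0.5109, 0.3123, 0.1064]
tcp_rot: [0.738, 0.675, 0.0, 0.0]
contact_force: [1.6, 1.0, 1.0]
opening: 0.082
finger_force: 59.2
time: 8.9
eef_pos: [0.5101, 0.3119, 0.2201]
tcp_rot: [0.738, 0.675, -0.001, -0.0]
contact_force: [-1.2, -0.9, -3.9]
opening: 0.078
finger_force: 60.7
t 8.9 tcp [510.1 311.9 220.1] psi -5.06 q6 0.47 F [-1.2 -0.9 -3.9] open 0.078
450,152,220,6.7 -> [-164.6  -45.8    0.3] yaw -11.8
```

```bash
cat > pegs.py <<'E'
# peg waypoints in world for TCP: k peg, e = height of TCP over eye, optional along-y correction dy (mm)
import sys,subprocess,numpy as np
k=int(sys.argv[1]); e=float(sys.argv[2]); dy=float(sys.argv[3]) if len(sys.argv)>3 else 0
F=np.array([643.7,-31.4]); a=np.radians(6.7); ex=np.array([np.cos(a),np.sin(a)]); ey=np.array([-ex[1],ex[0]])
Y=[-126,-42,42,126][k]+dy; out=[]
for d,dz in((125,55),(120,0),(78,0),(42,0),(42,-6),(42,60)):
    p=F+Y*ey-d*ex; z=155+min(d,78)*np.tan(np.radians(6))+e+dz; out.append('%.1f,%.1f,%.1f,6.7'%(p[0],p[1],z))
subprocess.run(['python3','go.py']+out)
E
python3 pegs.py 3 13.4
```

```text
t 8.9 tcp [510.1 311.9 220.1] psi -5.06 q6 0.47 F [-1.2 -0.9 -3.9] open 0.078
504.9,79.2,231.6,6.7 -> [-232.2   15.3  -11.3] yaw -11.8
509.8,79.7,176.6,6.7 -> [-231.3   20.2   43.6] yaw -11.8
551.5,84.6,176.6,6.7 -> [-222.7   61.3   43.6] yaw -11.8
587.3,88.8,172.8,6.7 -> [-215.4   96.6   47.4] yaw -11.8
587.3,88.8,166.8,6.7 -> [-215.4   96.6   53.4] yaw -11.8
587.3,88.8,232.8,6.7 -> [-215.4   96.5  -12.6] yaw -11.8
```

```bash
python3 -m crank '[[[-40,0,-20],0,255],[[-80,0,-20],-3,255],[[-120,5,-20],-6,255],[[-160,10,-20],-9,255],[[-200,15,-15],-11.8,255],[[-232,15,-11],-11.8,255],[[-232,17,15],-11.8,255],[[-231,20,43],-11.8,255],[[-231,20,43],-11.8,255],[[-231,20,43],-11.8,255]]' && python3 pegs.py 3 13.4
cat > eye.py <<'E'
from h import *
import sys
# view both cams around the TCP
a=[]
for n in('scene','top'):
    c=cam(n); u,v=map(int,proj(c,np.array(get_state()['eef_pos']))); g=c['frame'][v-70:v+70,u-90:u+90]; a.append(cv2.resize(g,None,fx=2.2,fy=2.2,interpolation=cv2.INTER_CUBIC))
cv2.imwrite(sys.argv[1],np.hstack(a))
E
python3 eye.py pics/4.png
```

```text
time: 9.9
eef_pos: [0.5084, 0.0804, 0.1755]
tcp_rot: [0.664, 0.747, -0.002, -0.002]
contact_force: [0.1, -0.4, -3.3]
opening: 0.085
finger_force: 60.7
t 9.9 tcp [508.4  80.4 175.5] psi 6.74 q6 -0.16 F [ 0.1 -0.4 -3.3] open 0.085
504.9,79.2,231.6,6.7 -> [ -0.7  -3.9 -56.1] yaw 0.0
509.8,79.7,176.6,6.7 -> [-0.8  1.3 -1.1] yaw 0.0
551.5,84.6,176.6,6.7 -> [-0.9 43.3 -1.4] yaw 0.0
587.3,88.8,172.8,6.7 -> [-0.9 79.4  2.2] yaw 0.0
587.3,88.8,166.8,6.7 -> [-0.9 79.4  8.2] yaw 0.0
587.3,88.8,232.8,6.7 -> [ -0.8  79.  -57.8] yaw 0.0
```

View pics/4.png

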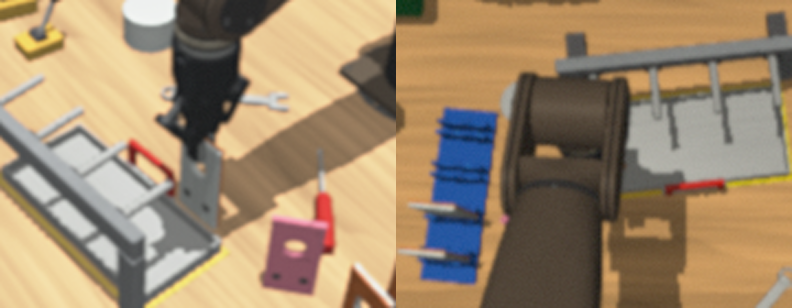

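```bash
python3 -m crank '[[[-0.8,15,-1],0,255],[[-0.8,30,-1],0,255],[[-0.8,40,-1],0,255],[[-0.8,48,-1],0,255],[[-0.8,56,0],0,255],[[-0.8,56,0],0,255]]' && python3 go.py; python3 eye.py pics/5.png
```

```text
time: 10.6
eef_pos: [0.5667, 0.0862, 0.1783]
tcp_rot: [0.664, 0.748, 0.0, 0.0]
contact_force: [-0.4, 0.3, -4.5]
opening: 0.079
finger_force: 60.7
t 10.6 tcp [566.7  86.2 178.3] psi 6.75 q6 -0.14 F [-0.4  0.3 -4.5] open 0.079
```

View pics/5.png

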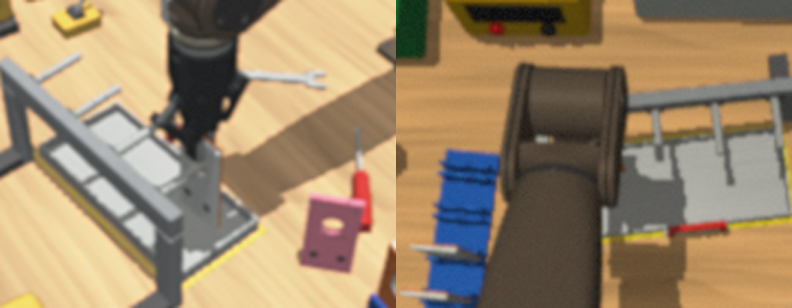

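```bash
python3 -m crank '[[[0,8,2],0,255],[[0,15,4],0,255],[[0,21,5],0,255],[[0,21,5],0,255],[[0,21,8],0,255],[[0,21,10],0,255],[[0,21,10],0,255]]' && python3 go.py 587.3,88.8,166.8,6.7
```

```text
time: 11.4
eef_pos: [0.5863, 0.0885, 0.1675]
tcp_rot: [0.664, 0.747, -0.0, -0.0]
contact_force: [-0.2, -0.6, -3.4]
opening: 0.084
finger_force: 60.7
t 11.4 tcp [586.3  88.5 167.5] psi 6.74 q6 -0.14 F [-0.2 -0.6 -3.4] open 0.084
587.3,88.8,166.8,6.7 -> [0.1 1.1 0.7] yaw 0.0
```

```bash
python3 -m crank '[[[0,0,1],0,255],[[0,0,1],0,140],[[0,0,1],0,140],[[0,0,0],0,140],[[0,0,-30],0,140],[[0,0,-70],0,140],[[0,-20,-110],0,140],[[0,-20,-110],0,140]]' && python3 go.py 443,312.5,230,175; python3 eye.py pics/6.png
```

```text
time: 12.2
eef_pos: [0.5692, 0.0862, 0.2869]
tcp_rot: [0.664, 0.747, 0.004, 0.005]
contact_force: [0.4, 0.0, 0.9]
opening: 0.452
finger_force: 0.0
t 12.2 tcp [569.2  86.2 286.9] psi 6.75 q6 -0.14 F [0.4 0.  0.9] open 0.452
443,312.5,230,175 -> [239.7 -99.5  55.1] yaw -168.2
```

View pics/6.png

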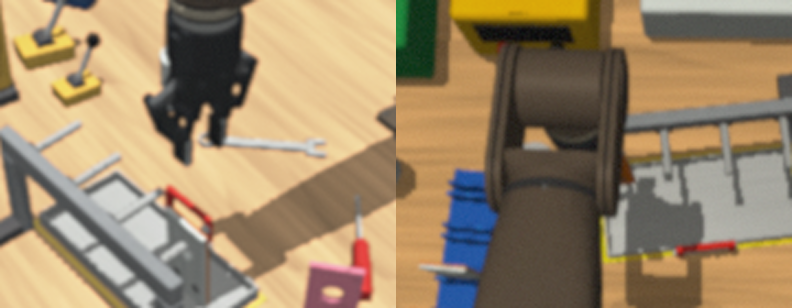

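```bash
python3 -m crank '[[[25,-10,0],-8.5,140],[[50,-20,0],-17,140],[[75,-30,0],-25.5,140],[[100,-40,0],-34,140],[[125,-50,0],-42.5,140],[[150,-60,0],-51,140],[[175,-70,0],-59.5,140],[[200,-80,0],-68,140],[[220,-90,0],-76.5,140],[[240,-97,0],-85,140]]' && python3 -m crank '[[[0,0,0],-8.5,140],[[0,0,0],-17,140],[[0,0,0],-25.5,140],[[0,0,0],-34,140],[[0,0,0],-42.5,140],[[0,0,0],-51,140],[[0,0,0],-59.5,140],[[0,0,0],-68,140],[[0,0,0],-76.5,140],[[0,0,0],-83.5,140]]' >/dev/null; python3 go.py 445.8,312.8,230,175.1 445.8,312.8,107,175.1; python3 tray.py | egrep '(tray|handle)'
```

```text
time: 13.3
eef_pos: [0.4411, 0.3138, 0.276]
tcp_rot: [-0.018, 1.0, -0.001, -0.002]
contact_force: [1.4, 0.4, -0.8]
opening: 0.45
finger_force: 0.0
t 14.3 tcp [441.9 312.9 275.9] psi 175.55 q6 -2.64 F [-0.3 -0.2 -0.3] open 0.449
445.8,312.8,230,175.1 -> [-0.3 -4.  45.9] yaw 0.4
445.8,312.8,107,175.1 -> [ -0.5  -4.4 168.9] yaw 0.4
scene tray [527.3  76.6] [175.3  85.9] 33.12
scene handle [489.6 -47.7] [ 9.2 82.3] 6.95
top tray [564.  -43.7] [139.7 297.4] 6.91
top handle [487.1 -53. ] [10.  83.4] 7.14
```

```bash
python3 -m crank '[[[0,-4,50],0.4,140],[[0,-4,100],0.4,140],[[0,-4,145],0.4,140],[[0,-4,170],0.4,140],[[0,-4,170],0.4,140],[[0,-4,170],0.4,140],[[0,-4,170],0.4,140]]' 60; python3 go.py 445.8,312.8,107,175.1
```

```text
time: 15.1
eef_pos: [0.4479, 0.3135, 0.1104]
tcp_rot: [-0.674, 0.739, -0.001, 0.002]
contact_force: [-0.3, -0.4, -0.3]
opening: 0.453
finger_force: 0.0
t 15.1 tcp [447.9 313.5 110.4] psi 174.79 q6 -2.63 F [-0.3 -0.4 -0.3] open 0.453
445.8,312.8,107,175.1 -> [0.9 2.1 3.3] yaw -0.3
```

```bash
python3 -m crank '[[[0,1,4],0,140],[[0,1,4],0,140],[[0,1,4],0,255],[[0,1,4],0,255],[[0,1,4],0,255],[[0,1,4],0,255],[[0,1,4],0,255],[[0,1,4],0,255]]' 60; python3 go.py;  python3 -m crank '[[[0,0,-40],0,255],[[0,0,-85],0,255],[[0,0,-130],0,255],[[0,0,-145],0,255],[[0,0,-145],0,255],[[0,0,-145],0,255]]'; python3 pegs.py 2 13.4
```

```text
time: 15.9
eef_pos: [0.4457, 0.3131, 0.1047]
tcp_rot: [-0.675, 0.738, -0.0, 0.0]
contact_force: [-0.1, 0.6, 4.0]
opening: 0.082
finger_force: 59.5
t 15.9 tcp [445.7 313.1 104.7] psi 174.83 q6 -2.63 F [-0.1  0.6  4. ] open 0.082
time: 16.5
eef_pos: [0.4443, 0.3123, 0.2463]
tcp_rot: [-0.675, 0.738, 0.001, -0.002]
contact_force: [-0.2, -0.4, -2.6]
opening: 0.082
finger_force: 60.4
t 16.5 tcp [444.3 312.3 246.3] psi 174.84 q6 -2.63 F [-0.2 -0.4 -2.6] open 0.082
514.7,-4.3,231.6,6.7 -> [309.  -98.7  15. ] yaw 168.1
519.6,-3.7,176.6,6.7 -> [ 307.8 -103.7   70. ] yaw 168.1
561.3,1.2,176.6,6.7 -> [ 299.2 -144.8   69.8] yaw 168.1
597.1,5.4,172.8,6.7 -> [ 291.7 -180.1   73.5] yaw 168.1
597.1,5.4,166.8,6.7 -> [ 291.7 -180.1   79.5] yaw 168.1
597.1,5.4,232.8,6.7 -> [ 291.9 -179.9   13.5] yaw 168.1
```

```bash
python3 -m crank '[[[0,-20,-15],8.5,255],[[15,-40,-15],17,255],[[35,-60,-15],25.5,255],[[60,-80,-15],34,255],[[90,-90,-15],42.5,255],[[120,-98,-15],51,255],[[150,-98,-15],59.5,255],[[180,-98,-15],68,255],[[210,-98,-15],76.5,255],[[240,-98,-15],85,255]]'; python3 pegs.py 2 11.7
```

```text
time: 17.5
eef_pos: [0.5195, 0.064, 0.2596]
tcp_rot: [0.004, 1.0, 0.0, -0.004]
contact_force: [-0.2, 0.7, -1.9]
opening: 0.084
finger_force: 60.4
t 17.5 tcp [519.5  64.  259.6] psi 89.49 q6 -1.63 F [-0.2  0.7 -1.9] open 0.084
514.7,-4.3,229.9,6.7 -> [  3.9 -68.3  29.7] yaw 82.8
519.6,-3.7,174.9,6.7 -> [ -1.4 -67.7  84.7] yaw 82.8
561.3,1.2,174.9,6.7 -> [-43.  -62.4  84.4] yaw 82.8
597.1,5.4,171.1,6.7 -> [-78.8 -57.9  87.9] yaw 82.8
597.1,5.4,165.1,6.7 -> [-78.9 -57.9  93.9] yaw 82.8
597.1,5.4,231.1,6.7 -> [-78.4 -57.9  27.9] yaw 82.8
```

```bash
python3 -m crank '[[[10,-10,0],8.3,255],[[10,-20,0],16.6,255],[[10,-30,0],25,255],[[10,-40,0],33,255],[[8,-50,0],41.5,255],[[5,-60,0],50,255],[[4,-68,10],58,255],[[4,-68,20],66.5,255],[[4,-68,30],75,255],[[4,-68,30],82.8,255]]'; python3 pegs.py 2 11.7
```

```text
time: 18.5
eef_pos: [0.5142, -0.0025, 0.2277]
tcp_rot: [0.665, 0.747, -0.003, -0.005]
contact_force: [-0.2, 0.6, -2.0]
opening: 0.085
finger_force: 60.3
t 18.5 tcp [514.2  -2.5 227.7] psi 6.68 q6 -0.32 F [-0.2  0.6 -2. ] open 0.085
514.7,-4.3,229.9,6.7 -> [-1.8  0.3 -2.2] yaw -0.0
519.6,-3.7,174.9,6.7 -> [-2.   5.8 52.8] yaw -0.0
561.3,1.2,174.9,6.7 -> [-2.  47.8 52.3] yaw -0.0
597.1,5.4,171.1,6.7 -> [-2.  83.9 55.7] yaw -0.0
597.1,5.4,165.1,6.7 -> [-2.  83.9 61.7] yaw -0.0
597.1,5.4,231.1,6.7 -> [-1.8 83.2 -4.3] yaw -0.0
```

```bash
python3 -m crank '[[[-2,0,30],0,255],[[-2,0,52],0,255],[[-2,6,52],0,255],[[-2,20,52],0,255],[[-2,35,52],0,255],[[-2,45,52],0,255],[[-2,55,53],0,255],[[-2,62,53],0,255],[[-2,62,53],0,255]]'; python3 eye.py pics/7.png;python3 pegs.py 2 11.7
```

```text
time: 19.4
eef_pos: [0.5795, 0.0029, 0.1802]
tcp_rot: [0.662, 0.749, 0.0, -0.0]
contact_force: [1.2, -0.1, -5.1]
opening: 0.081
finger_force: 59.8
t 19.5 tcp [579.    2.8 180.4] psi 7.04 q6 -0.29 F [ 2.1  0.8 -6.6] open 0.08
514.7,-4.3,229.9,6.7 -> [  0.8 -64.7 -49.5] yaw 0.3
519.6,-3.7,174.9,6.7 -> [  0.8 -59.8   5.5] yaw 0.3
561.3,1.2,174.9,6.7 -> [  0.5 -17.8   5.5] yaw 0.3
597.1,5.4,171.1,6.7 -> [ 0.3 18.2  9.3] yaw 0.3
597.1,5.4,165.1,6.7 -> [ 0.3 18.2 15.3] yaw 0.3
597.1,5.4,231.1,6.7 -> [  0.3  18.3 -50.7] yaw 0.3
```

View pics/7.png

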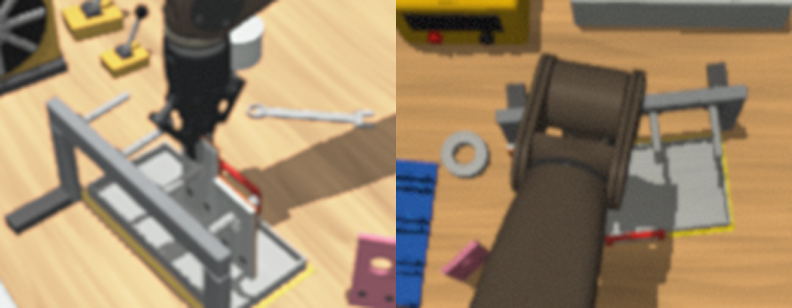

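```bash
python3 -m crank '[[[0,0,5],0,255],[[0,6,7],0,255],[[0,12,8],0,255],[[0,18,9],0,255],[[0,18,10],0,255],[[0,18,14],0,255],[[0,18,14],0,255]]'; python3 pegs.py 2 11.7
```

```text
time: 20.2
eef_pos: [0.5972, 0.0048, 0.1671]
tcp_rot: [0.662, 0.749, 0.0, 0.0]
contact_force: [-0.8, 0.8, -2.0]
opening: 0.082
finger_force: 60.7
t 20.2 tcp [597.2   4.8 167.1] psi 7.04 q6 -0.28 F [-0.8  0.8 -2. ] open 0.082
514.7,-4.3,229.9,6.7 -> [  1.  -82.9 -62.9] yaw 0.3
519.6,-3.7,174.9,6.7 -> [  1.  -78.   -7.9] yaw 0.3
561.3,1.2,174.9,6.7 -> [  0.8 -36.1  -7.8] yaw 0.3
597.1,5.4,171.1,6.7 -> [ 0.6 -0.  -4. ] yaw 0.3
597.1,5.4,165.1,6.7 -> [ 0.6 -0.   2. ] yaw 0.3
597.1,5.4,231.1,6.7 -> [  0.5   0.  -64. ] yaw 0.3
```

```bash
python3 -m crank '[[[0,0,1],0,255],[[0,0,1],0,140],[[0,0,1],0,140],[[0,0,0],0,140],[[0,0,-30],0,140],[[0,0,-70],0,140],[[0,-20,-110],0,140],[[0,-40,-110],0,140],[[50,-60,-110],0,140],[[100,-80,-110],0,140]]' && python3 go.py 381,322,270,175.1; python3 tray.py | egrep '(tray|handle)'
python3 - <<'E'
from h import *
c=cam('scene');g=c['frame'][150:330,170:410];cv2.imwrite('pics/8.png',cv2.resize(g,None,fx=3,fy=3,interpolation=cv2.INTER_CUBIC))
E
```

```text
time: 21.2
eef_pos: [0.508, 0.0875, 0.2775]
tcp_rot: [0.664, 0.748, 0.0, -0.0]
contact_force: [0.4, 0.7, -0.8]
opening: 0.453
finger_force: 0.0
t 21.2 tcp [508.   87.5 277.5] psi 6.83 q6 -0.15 F [ 0.4  0.7 -0.8] open 0.453
381,322,270,175.1 -> [248.  -98.2   7.5] yaw -168.3
scene tray [528.5  76.9] [169.7  84. ] 30.72
scene handle [490.  -49.1] [ 8.6 83.7] 7.17
top tray [565.4 -47.9] [139.9 288.3] 6.72
top handle [487.1 -52.9] [10.  83.2] 7.28
```

View pics/8.png

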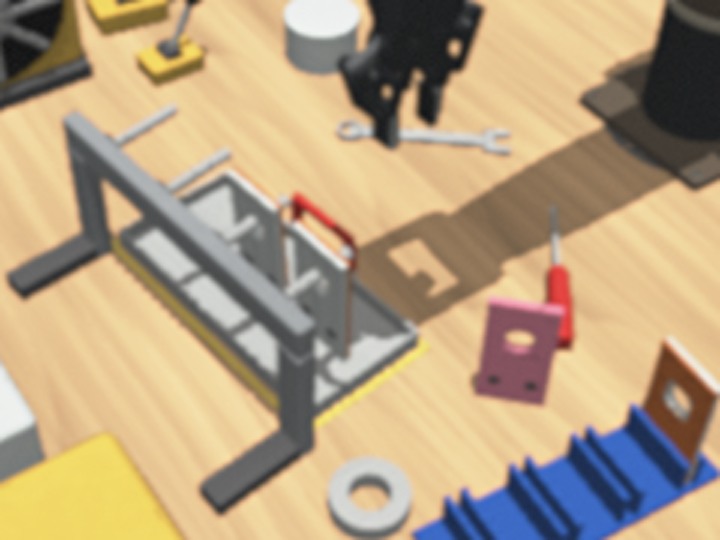

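Both plates hang with their bare sides to the beam; the last plate is in the rack's near slot.

```bash
python3 -m crank '[[[25,0,0],-8.5,140],[[50,0,0],-17,140],[[75,-5,0],-25.5,140],[[100,-10,0],-34,140],[[125,-20,0],-42.5,140],[[150,-30,0],-51,140],[[175,-45,0],-59.5,140],[[200,-60,0],-68,140],[[225,-80,0],-76.5,140],[[248,-98,0],-85,140]]' && python3 -m crank '[[[0,0,0],-8.5,140],[[0,0,0],-17,140],[[0,0,0],-25.5,140],[[0,0,0],-34,140],[[0,0,0],-42.5,140],[[0,0,0],-51,140],[[0,0,0],-59.5,140],[[0,0,0],-68,140],[[0,0,0],-76.5,140],[[0,0,0],-83.5,140]]' >/dev/null; python3 go.py  380.8,322.8,106,175.1; python3 tray.py | egrep '(tray|handle)'
```

```text
time: 22.35
eef_pos: [0.3811, 0.3219, 0.277]
tcp_rot: [-0.02, 1.0, -0.0, -0.0]
contact_force: [0.7, 1.1, 0.1]
opening: 0.451
finger_force: 0.0
t 23.35 tcp [382.1 321.  276.9] psi 175.78 q6 -2.57 F [-0.6 -0.5 -0.3] open 0.449
380.8,322.8,106,175.1 -> [ -1.8   1.4 170.9] yaw 0.7
scene tray [526.5  75.9] [176.  86.] 33.31
scene handle [490.9 -47.5] [11.2 84. ] 6.55
top tray [564.7 -43.1] [140.5 297.7] 7.38
top handle [487.3 -53. ] [10.  83.4] 7.4
```

```bash
python3 -m crank '[[[-2,1,50],0.7,140],[[-2,1,100],0.7,140],[[-2,1,145],0.7,140],[[-2,1,171],0.7,140],[[-2,1,171],0.7,140],[[-2,1,171],0.7,140],[[-2,1,171],0.7,140]]' 60; python3 go.py 380.8,322.8,106,175.1
```

```text
time: 24.15
eef_pos: [0.3823, 0.3245, 0.1086]
tcp_rot: [-0.674, 0.739, -0.001, 0.002]
contact_force: [-0.4, 1.3, 0.8]
opening: 0.451
finger_force: 0.0
t 24.15 tcp [382.3 324.5 108.6] psi 174.77 q6 -2.55 F [-0.4  1.3  0.8] open 0.451
380.8,322.8,106,175.1 -> [1.9 1.3 2.6] yaw -0.3
```

```bash
python3 -m crank '[[[1,1,3],0,140],[[1,1,3],0,140],[[1,1,3],0,255],[[1,1,3],0,255],[[1,1,3],0,255],[[1,1,3],0,255],[[1,1,3],0,255],[[1,1,3],0,255]]' 60; python3 go.py;  python3 -m crank '[[[0,0,-40],0,255],[[0,0,-85],0,255],[[0,0,-130],0,255],[[0,0,-160],0,255],[[0,0,-160],0,255],[[0,0,-160],0,255]]'; python3 pegs.py 1 12.5
```

```text
time: 24.95
eef_pos: [0.3798, 0.3231, 0.1037]
tcp_rot: [-0.675, 0.738, -0.0, 0.001]
contact_force: [0.6, 0.8, 3.4]
opening: 0.089
finger_force: 59.0
t 24.95 tcp [379.8 323.1 103.7] psi 174.84 q6 -2.55 F [0.6 0.8 3.4] open 0.089
time: 25.55
eef_pos: [0.3788, 0.3226, 0.262]
tcp_rot: [-0.675, 0.738, 0.0, -0.001]
contact_force: [0.1, 0.9, -2.6]
opening: 0.082
finger_force: 61.2
t 25.55 tcp [378.8 322.6 262. ] psi 174.84 q6 -2.55 F [ 0.1  0.9 -2.6] open 0.082
524.5,-87.7,230.7,6.7 -> [ 395.5 -182.1   31.4] yaw 168.1
529.4,-87.1,175.7,6.7 -> [ 394.4 -187.    86.4] yaw 168.1
571.1,-82.2,175.7,6.7 -> [ 385.8 -228.1   86.3] yaw 168.1
606.9,-78.0,171.9,6.7 -> [ 378.4 -263.3   90. ] yaw 168.1
606.9,-78.0,165.9,6.7 -> [ 378.3 -263.3   96. ] yaw 168.1
606.9,-78.0,231.9,6.7 -> [ 378.4 -263.3   30. ] yaw 168.1
```

```bash
python3 -m crank '[[[5,-40,0],8.5,255],[[15,-75,0],17,255],[[35,-110,0],25.5,255],[[65,-140,0],34,255],[[105,-155,0],42.5,255],[[150,-160,0],51,255],[[195,-165,0],59.5,255],[[240,-165,0],68,255],[[285,-170,0],76.5,255],[[325,-170,0],85,255]]'; python3 pegs.py 1 10.7
```

```text
time: 26.55
eef_pos: [0.5176, -0.0178, 0.259]
tcp_rot: [0.005, 1.0, 0.001, -0.003]
contact_force: [0.1, 0.2, -2.8]
opening: 0.084
finger_force: 61.3
t 26.55 tcp [517.6 -17.8 259. ] psi 89.45 q6 -1.79 F [ 0.1  0.2 -2.8] open 0.084
524.5,-87.7,228.9,6.7 -> [ -7.8 -69.8  30. ] yaw 82.7
529.4,-87.1,173.9,6.7 -> [-13.  -69.3  84.9] yaw 82.7
571.1,-82.2,173.9,6.7 -> [-54.7 -64.   84.7] yaw 82.7
606.9,-78.0,170.1,6.7 -> [-90.5 -59.4  88.2] yaw 82.7
606.9,-78.0,164.1,6.7 -> [-90.5 -59.4  94.2] yaw 82.7
606.9,-78.0,230.1,6.7 -> [-90.1 -59.3  28.2] yaw 82.7
```

```bash
python3 -m crank '[[[5,-10,0],8.3,255],[[5,-20,0],16.6,255],[[5,-30,0],25,255],[[5,-40,0],33,255],[[2,-50,0],41.5,255],[[0,-60,0],50,255],[[-5,-70,10],58,255],[[-8,-70,20],66.5,255],[[-8,-70,30],75,255],[[-8,-70,30],82.7,255]]'; python3 pegs.py 1 10.7
```

```text
time: 27.55
eef_pos: [0.5243, -0.0852, 0.2268]
tcp_rot: [0.664, 0.748, -0.002, -0.005]
contact_force: [-0.4, -0.2, -1.9]
opening: 0.087
finger_force: 61.2
t 27.55 tcp [524.3 -85.2 226.8] psi 6.79 q6 -0.47 F [-0.4 -0.2 -1.9] open 0.087
524.5,-87.7,228.9,6.7 -> [-2.5 -0.1 -2.1] yaw 0.1
529.4,-87.1,173.9,6.7 -> [-2.8  5.3 52.8] yaw 0.1
571.1,-82.2,173.9,6.7 -> [-2.8 47.3 52.4] yaw 0.1
606.9,-78.0,170.1,6.7 -> [-2.9 83.4 55.9] yaw 0.1
606.9,-78.0,164.1,6.7 -> [-2.9 83.5 61.9] yaw 0.1
606.9,-78.0,230.1,6.7 -> [-2.6 82.8 -4.1] yaw 0.1
```

```bash
python3 -m crank '[[[-2.5,0,30],0,255],[[-2.5,0,54],0,255],[[-2.5,6,54],0,255],[[-2.5,6,54],0,255],[[-2.5,6,54],0,255]]'; python3 pegs.py 1 10.7 | sed -n '1p;4,5p'
```

```text
time: 28.05
eef_pos: [0.534, -0.0879, 0.1796]
tcp_rot: [0.662, 0.75, 0.0, 0.0]
contact_force: [-0.3, -0.1, -1.8]
opening: 0.081
finger_force: 61.3
t 28.05 tcp [534.  -87.9 179.6] psi 7.15 q6 -0.48 F [-0.3 -0.1 -1.8] open 0.081
571.1,-82.2,173.9,6.7 -> [ 1.1 37.5  5.7] yaw 0.5
606.9,-78.0,170.1,6.7 -> [ 0.8 73.5  9.5] yaw 0.5
```

```bash
python3 -m crank '[[[1,0,5],0.4,255],[[1,15,5],0.4,255],[[1,30,5],0.4,255],[[1,40,5],0.4,255],[[1,50,6],0.4,255],[[1,50,6],0.4,255]]'; python3 pegs.py 1 10.7 | sed -n '1p;4,6p'
```

```text
time: 28.65
eef_pos: [0.584, -0.0806, 0.1734]
tcp_rot: [0.664, 0.748, 0.0, 0.0]
contact_force: [-1.0, -0.3, -2.3]
opening: 0.087
finger_force: 61.3
t 28.65 tcp [584.  -80.6 173.4] psi 6.76 q6 -0.43 F [-1.  -0.3 -2.3] open 0.087
571.1,-82.2,173.9,6.7 -> [ -0.1 -13.   -0.5] yaw 0.1
606.9,-78.0,170.1,6.7 -> [-0.2 23.1  3.3] yaw 0.1
606.9,-78.0,164.1,6.7 -> [-0.2 23.1  9.3] yaw 0.1
```

```bash
python3 -m crank '[[[0,8,1],0,255],[[0,16,2],0,255],[[0,22,3],0,255],[[0,22,3],0,255],[[0,22,7],0,255],[[0,22,8],0,255],[[0,22,8],0,255]]'; python3 go.py
```

```text
time: 29.35
eef_pos: [0.6054, -0.0782, 0.1668]
tcp_rot: [0.664, 0.747, 0.0, 0.001]
contact_force: [-2.0, -0.4, 3.3]
opening: 0.081
finger_force: 64.6
t 29.35 tcp [605.4 -78.2 166.8] psi 6.73 q6 -0.41 F [-2.  -0.4  3.3] open 0.081
```

```bash
python3 -m crank '[[[0,0,0],0,255],[[0,0,0],0,140],[[0,0,0],0,140],[[0,0,-5],0,140],[[0,0,-40],0,140],[[0,0,-80],0,140],[[0,-20,-110],0,140],[[0,-40,-110],0,140],[[-50,-60,-110],0,140],[[-100,-80,-110],0,255]]' && python3 go.py 388,-408,160,-3 388,-408,80,-3; python3 tray.py
python3 - <<'E'
from h import *
for n in('top','scene'):
    c=cam(n); W=cloud(c); x,y,z=np.moveaxis(W,-1,0)
    for lo in(.02,.08,.14):
        m=(y<-.25)&(y>-.5)&(x>.3)&(x<.62)&(z>lo)&(z<lo+.06)
        # coarse occupancy by 20 mm cells
        P=np.unique((W[m][:,:2]*50).round().astype(int)*20,axis=0,return_counts=True); print(n,lo,[(tuple(map(int,p))) for p,k in zip(*P) if k>6])
E
python3 - <<'E'
from h import *
c=cam('scene');g=c['frame'][110:310,170:430];cv2.imwrite('pics/9.png',cv2.resize(g,None,fx=2.8,fy=2.8,interpolation=cv2.INTER_CUBIC))
E
```

```text
time: 30.35
eef_pos: [0.5375, -0.179, 0.2744]
tcp_rot: [0.663, 0.749, -0.001, -0.001]
contact_force: [1.4, 0.2, -0.4]
opening: 0.298
finger_force: 0.0
t 30.35 tcp [ 537.5 -179.   274.4] psi 6.93 q6 -0.62 F [ 1.4  0.2 -0.4] open 0.298
388,-408,160,-3 -> [-209.5 -175.7  114.7] yaw 9.9
388,-408,80,-3 -> [-209.6 -175.4  194.7] yaw 9.9
scene beam [655.2 -29.6] [ 25.3 348.5] 6.8 med [655.03414325  -4.32342132]
scene tray [526.7  76.4] [176.2  87. ] 33.15
scene handle [490.1 -48.9] [10.3 86.2] 8.67
scene outline 284 [617.2  -6.3] [131.8 346.6] 32.85
scene sw [ 461.6 -536.7] [68.2 88.9] 85.2 30.580088812638074
scene sw [ 466.9 -410.3] [52. 69.] 85.7 23.829020467732
top beam [651.2 -17.7] [ 23.9 318.9] 6.82 med [651.0813162  -11.44461275]
top tray [559.8 -18.5] [146.1 248.1] 3.6
top handle [456.6 -39.7] [63.3 85.9] 80.09
top outline 189 [565.7 -40.8] [162.  316.8] 6.51
top sw [ 457.1 -538.8] [66.5 93.2] 82.7 31.571799549914736
top sw [ 464.7 -413. ] [69.3 50.3] 0.4 24.66581255191924
top ball 22 [387.90909091 223.5       ] [ 0.4275 -0.4104  0.1046]
top ball 52 [428.84615385 229.32692308] [ 0.4
[... 426 characters left out ...]
20), (420, -400), (440, -420), (540, -500), (540, -480), (560, -460), (580, -460), (600, -460), (620, -460)]
top 0.14 [(540, -500), (540, -480), (560, -460), (580, -460), (600, -460), (620, -460)]
scene 0.02 [(300, -360), (300, -340), (300, -320), (300, -300), (320, -380), (320, -360), (320, -340), (320, -320), (320, -300), (340, -360), (340, -340), (340, -320), (340, -300), (440, -420), (440, -400), (460, -420), (460, -400), (480, -420), (480, -400), (500, -420), (500, -400), (560, -460), (580, -460), (600, -460), (620, -460)]
scene 0.08 [(420, -400), (440, -420), (440, -400), (560, -460), (580, -460), (600, -460), (620, -460)]
scene 0.14 [(560, -460), (580, -460), (600, -460), (620, -460)]
```

View pics/9.png

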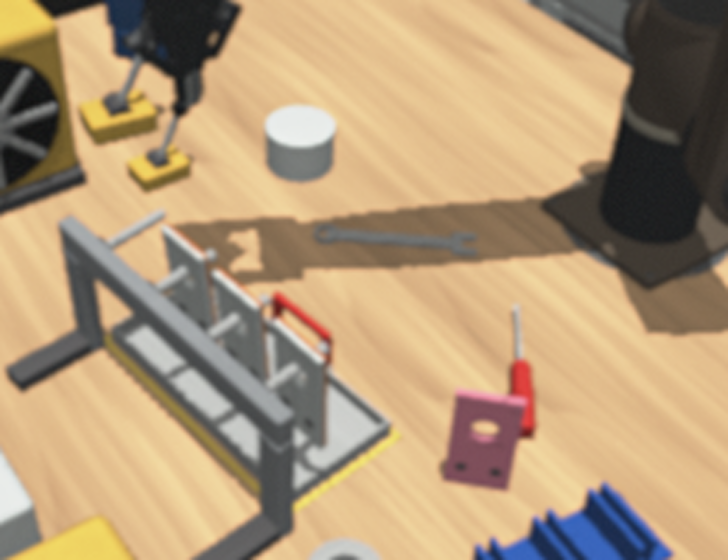

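All three plates hang at about (190,270), (240,310) and (300,370), with the tray inside its outline. Now the lever.

```bash
python3 -m crank '[[[-35,-30,40],3,255],[[-70,-60,60],6,255],[[-105,-90,80],9.9,255],[[-140,-120,80],9.9,255],[[-175,-150,80],9.9,255],[[-210,-177,90],9.9,255],[[-210,-177,135],9.9,255],[[-210,-177,180],9.9,255],[[-210,-177,195],9.9,255],[[-210,-177,195],9.9,255]]'; python3 go.py 388,-408,80,-3 484,-413,80,-3; python3 tray.py | egrep 'top (tray|ball|handle)'
```

```text
time: 31.6
eef_pos: [0.3874, -0.4056, 0.077]
tcp_rot: [0.726, 0.688, 0.001, -0.004]
contact_force: [-0.7, 0.4, 0.6]
opening: 0.002
finger_force: 0.0
t 31.6 tcp [ 387.4 -405.6   77. ] psi -3.06 q6 -0.94 F [-0.7  0.4  0.6] open 0.002
388,-408,80,-3 -> [-2.4  0.7 -3. ] yaw -0.1
484,-413,80,-3 -> [-2.2 96.8 -3.4] yaw -0.1
top tray [564.4 -43.4] [140.6 297.2] 6.98
top handle [486.9 -53.1] [ 9.8 83.5] 7.5
```

```bash
python3 -m crank '[[[-2,15,-3],0,255],[[-2,28,-3],0,255],[[-2,42,-3],0,255],[[-2,56,-3],0,255],[[-2,70,-3],0,255],[[-2,82,-3],0,255],[[-2,92,-3],0,255],[[-2,97,-3],0,255],[[-2,97,-3],0,255]]'; python3 -m crank '[[[0,-30,0],0,255],[[0,-70,-20],0,255],[[0,-100,-60],0,255],[[0,-100,-100],0,255]]'; python3 tray.py | egrep 'ball|sw|top tray|top handle'
```

```text
time: 32.6
eef_pos: [0.4786, -0.4152, 0.0823]
tcp_rot: [0.725, 0.689, -0.005, -0.009]
contact_force: [-20.7, 3.1, 10.5]
opening: -0.002
finger_force: 11.2
time: 33.0
eef_pos: [0.3821, -0.4093, 0.1823]
tcp_rot: [0.727, 0.686, 0.0, -0.002]
contact_force: [-0.1, 0.2, 0.5]
opening: -0.001
finger_force: 0.0
scene sw [ 427.6 -528.1] [59.7 29.5] 61.9 30.602402532801886
scene sw [ 479.4 -536.8] [69.  51.9] 79.0 30.738573261131663
scene sw [ 467.5 -409.1] [49.7 71. ] 89.8 23.632105021795358
scene ball 44 [222.09090909 124.61363636] [ 0.4132 -0.5209  0.1276]
scene ball 16 [215.1875 155.6875] [ 0.5071 -0.4026  0.0967]
top tray [563.3 -43.4] [136.7 296.9] 6.73
top handle [487.1 -52.9] [ 9.7 83.3] 8.12
top sw [ 497.6 -525.8] [21.5 38.4] 31.4 31.404646436456353
top sw [ 464.9 -413. ] [69.7 50.2] 1.2 25.0559515302321
top ball 18 [387.05555556 200.55555556] [ 0.5012 -0.4109  0.1032]
```

```bash
python3 - <<'E'
from h import *
c=cam('scene');a=cv2.resize(c['frame'][100:320,170:350],None,fx=2.2,fy=2.2)
c=cam('top');b=cv2.resize(c['frame'][110:250,190:400],None,fx=1.95,fy=1.95)
o=np.zeros((484,800,3),np.uint8);o[:a.shape[0],:a.shape[1]]=a;b=b[:,:800-a.shape[1]];o[:b.shape[0],a.shape[1]:a.shape[1]+b.shape[1]]=b;cv2.imwrite('pics/10.png',o)
E
```

```text
(no output)
```

View pics/10.png

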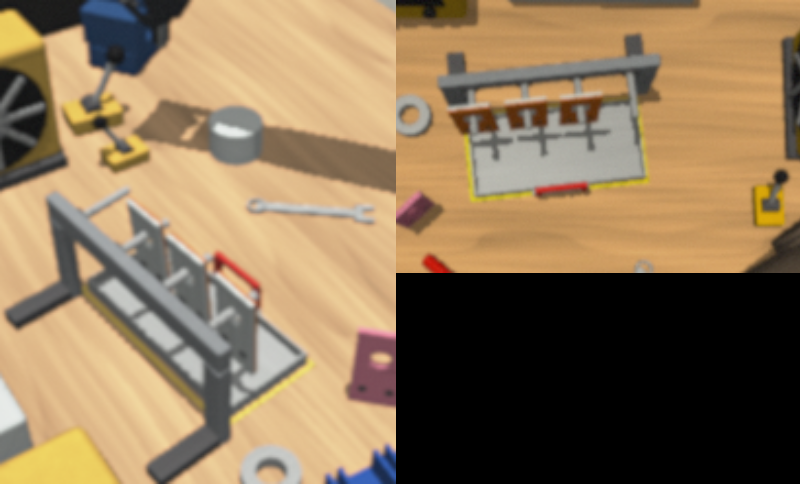

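The top view shows three plates hanging with orange outward at (470,118), (527,113) and (580,108). The tray is inside the yellow outline, and the lever leans to on at (780,180).

```bash
python3 -c "
from plant import ctrl; print(ctrl.sign_off())"
```

```text
the job is handed in; nothing more can be done
None
```

The job is handed in after about 33 s of robot time: the tray is in its outline, all three plates present hang orange side out on pegs 1 to 3, and the fan lever is over at on.

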